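# Turn the desk clock in its slide-jaw holder to bring out the battery cover

## Task

The wooden desk clock stands in the small slide-jaw holder with its battery cover hidden against the fixed jaw. Slide the jaw back, give the clock a quarter turn so that its battery cover looks out of the holder's side nearest the robot, stand it gently on the bed again, midway along the jaws, and slide the jaw up so that the clock is held snugly between both jaws. Keep the clock upright and leave the other things on the desk where they are.

Things in the scene. Friction and masses are not known exactly. Their poses are not given: they have to be found in the camera images.
- holder: slide-jaw holder fixed to the desk. Aluminium bed 70 mm in x, y = -95 to +100 mm, its top at z = 12 mm; origin on the desk top, under the bed. -x is its front, nearest the robot (yaw within 0.4 rad); the jaws close along y. Fixed jaw at +y: clamping face at y = +80 mm, block to y = 100 mm, 64 mm wide in x, centred on x = 0, top at z = 42 mm.
- jaw (a joint): sliding jaw (m): 0 = fully shut, 45 mm between the jaw faces; 0.040 = fully back (to the holder's -y), 85 mm. Opening = 45 mm + value. About 3 N of friction; stays where it is left. Clamping face at holder y = 35 mm - value, 64 mm wide, top at z = 42 mm; behind it a carriage 50 mm wide, top at z = 28 mm.
- jaw_grip (a point): grip point in the upright tab on the rear of the sliding jaw's carriage, 60 mm behind the clamping face. Tab 24 mm in x, 14 mm in y (slide direction), top 66 mm above the desk; the point is on its centre line, 55 mm above the desk. Moves with the jaw; axes as the holder's.
- clock: loose wooden desk clock, upright block 44 (x) x 56 (y) x 80 (z) mm, 0.13 to 0.25 kg. Origin at the centre of its underside. Black display with two blank windows on its -x face, grey battery cover on its +x face, flat black key on top near the display. Starts with its +x face against the fixed jaw (44 mm across the jaws); after the turn 56 mm lie across them.
- battery_cover (a point): centre of the grey battery cover, on the clock's +x face, 22 mm from its axis, 43 mm above its underside.
- mug: white mug 82 x 114 x 91 mm at the left of the desk, bystander; origin at the centre of its underside
- eraser: eraser in a sleeve, 22 x 55 x 12 mm, lying in front of the holder, bystander; origin under its centre
- usb_stick: black USB stick 18 x 55 x 9 mm behind the holder, bystander; origin under its centre
- note_pad: flat square pad of sticky notes 76 x 76 x 10 mm behind the holder, bystander; origin under its centre
Things that resemble listed ones, but are neither listed nor needed, are in the scene too. Several things have the shape of the clock; the one meant has the colours described above.

How it is judged (in metres and radians):
At the end, for the whole second after the job is handed in: Clock at rest, upright on the bed (2.5 mm), square to the jaws (0.06 rad), battery cover to the holder's front (-x), within 12 mm of midway along the jaws, against the fixed jaw (3 mm), sliding jaw up against it (jaw 0.009 to 0.013) (z of clock in the frame of holder between 0.01 and 0.0145 m and angle between clock's own z axis and vertical below 0.06 rad and angle between the x axis of clock and the x axis of holder, either way round below 0.06 rad and x of battery_cover in the frame of holder below -0.008 m and x of clock in the frame of holder between -0.012 and 0.012 m and y of clock in the frame of holder between 0.049 and 0.055 m and value of joint jaw between 0.009 and 0.013 m and linear speed of clock below 0.01 m/s); the robot touches nothing.
It fails at once if the clock is tipped over (more than 0.6 rad) (angle between clock's own z axis and vertical above 0.6 rad).
It fails at once if the clock is dropped or thrown (faster than 0.7 m/s) (linear speed of clock above 0.7 m/s).
It fails at once if a bystander is moved more than 30 mm (distance of any of mug, eraser, usb_stick, note_pad from where it was at the start of the episode above 0.03 m).
It also fails if it takes over 54 s, if anything falls off the work surface, if the arm or the gripper's body presses on something with over 40 N, if the wrist force passes 120 N, or if a joint passes its speed limit or range.

## Robot

A 7-joint arm with a two-finger parallel gripper is mounted at the origin on a cart in front of the work surface, level with it; the furniture and walls round the work are solid. World frame = base frame: x ahead of the robot, y to its left, z up, the work surface at z = 0. Lengths are in mm, angles in rad, forces in N, time in s.
With the tool pointing down it reaches from about 425 to 925 mm from the base axis. Payload 6.8 kg.
Tool frame: the origin (TCP) lies on the centre line of the jaws, within the pads' length; the fingertips stand 11 mm ahead of it and the grasp point (between the pads) lies 8 mm behind it (r.nose_length is the distance from the TCP to the fingertips, in mm); z points along the fingers, y is the line along which they close (so a half turn about z gives the same grasp; the last joint's range is limited). The gripper opens to 85 mm and grips with 20 to 120 N. Pads are 22 mm wide; open, the fingers measure 114 mm over their backs; the gripper's body (76 mm by 85 mm) begins 54 mm behind the grasp point. The pads swing forward as they close: fully open they stand 13 mm farther back than shut.
Start: joints at [-1.28, 0.477, 0.022, 1.555, -0.011, 1.109, -0.083], TCP at [262.109, 622.05, 242.308] pointing down, gripper open.
Joint ranges: [-2.96, 2.96], [-0.34, 2.1], [-1.41, 1.46], [0.24, 2.44], [-1.37, 4.51], [0.17, 1.92], [-2.96, 2.96]. Speed limits (rad/s): [2.39, 2.39, 3.14, 3.14, 3.14, 3.14, 3.14].

## Interface

Orientations are given as a unit quaternion [x, y, z, w].
In Python, from rig import r, fingers, kinematics, status, snapshot, calibration gives the robot as it stands. Calls block until the motion is done:
- r.reach(position, orientation): joint-space move of the TCP to a pose.
- r.line_to(position, orientation=None, vel=150, max_force=None): straight line of the TCP; orientation=None keeps the orientation; vel is the mean speed in mm/s. With max_force (N) it stops when the force on the tool has changed by that much, and returns True; else False.
- r.set_joints(angles): joint-space move.
- fingers.move_gripper(opening): finger opening in mm; the grip force is fixed at half the most; returns when the fingers have stopped.
- r.sleep(seconds).
- kinematics.ik(position, orientation): joint angles nearest the present ones, or None.
- status.read_state(): the state.
- snapshot(name): name is "scene" or "top" or "wrist"; returns the picture (480x640x3 uint8, blue, green, red); there is no depth.
- calibration(name): a dict with "fx", "fy", "cx", "cy" (pixels), "cam_to_world" (4x4, takes a point from camera to world coordinates); the wrist camera has in their place "tool_from_camera" (4x4, takes a point from camera to tool coordinates, whose origin is the TCP and whose axes are the flange's). Camera axes: x right, y up, looking along -z (the intrinsics and any distortion apply to the point x, -y, -z); pixel columns grow to the right and rows downward; lengths in mm; the calibration is good to about 2 mm. The wrist camera is an equidistant fisheye: a pixel r from the principal point sees the ray r / f radians off the axis. A picture is of the moment at which its call begins: read the wrist's pose just before it. calibration takes no time and is no camera call.
A pose or a line that the arm cannot do raises r.MotionError and nothing moves.
- r.finish_job(): hands the job in; it is judged then, once.
The state is a dict: "clock": time; "qpos": joint angles; "dq": joint speeds; "tau": joint torques, N m; "position": TCP position; "orientation": TCP orientation; "contact_force": force on the tool from outside, world axes, zero at the start; "ft_torque": the same for the moment, N m; "gripper_width": finger opening in mm; "grasp_force": force on a finger pad.
Only numpy, scipy, OpenCV 4.12 (cv2) and the standard library are available. Lean on these libraries where they do the work, as an engineer would, in place of code of your own. Each camera call takes 0.05 s, during which the arm holds its last target. There are 200 camera calls.

## Working session

There is one attempt and no reset: what is moved stays moved. The work goes in short steps, each a Python script; the robot and the scene stay as the last script left them, time stands still between calls to the robot, and variables do not carry over. Pictures are saved under pics/ and viewed, at most 10 in all, crops included, and the job is handed in when it is done.

```bash
ls; mkdir -p pics; python3 - <<'E'
from rig import *
import cv2,numpy as np
for n in("scene","top"):
    cv2.imwrite(f"pics/{n}0.png",snapshot(n)); c=calibration(n); print(n,{k:(np.round(v,3).tolist()) for k,v in c.items()})
print({k:np.round(v,3).tolist() for k,v in calibration("wrist").items()})
s=status.read_state();print(s["clock"],s["orientation"],s["gripper_width"])
E
```

```text
pics
scene {'fx': 437.738, 'fy': 437.738, 'cx': 322.484, 'cy': 241.398, 'cam_to_world': [[0.605, 0.545, -0.581, 73.116], [-0.796, 0.424, -0.431, -248.803], [0.011, 0.723, 0.69, 661.284], [0.0, 0.0, 0.0, 1.0]]}
top {'fx': 488.322, 'fy': 488.322, 'cx': 307.089, 'cy': 232.108, 'cam_to_world': [[0.003, 0.995, -0.102, 511.727], [-1.0, 0.004, 0.004, 124.903], [0.005, 0.102, 0.995, 917.488], [0.0, 0.0, 0.0, 1.0]]}
{'fx': 371.648, 'fy': 371.648, 'cx': 322.987, 'cy': 233.032, 'tool_from_camera': [[-0.001, 0.954, 0.298, 77.487], [1.0, 0.001, 0.0, 0.34], [0.0, 0.298, -0.954, -130.943], [0.0, 0.0, 0.0, 1.0]]}
0.1 [ 1.98030429e-01  9.80195515e-01 -8.30916245e-04 -1.01690827e-04] 85.61371888818849
```

View pics/scene0.png

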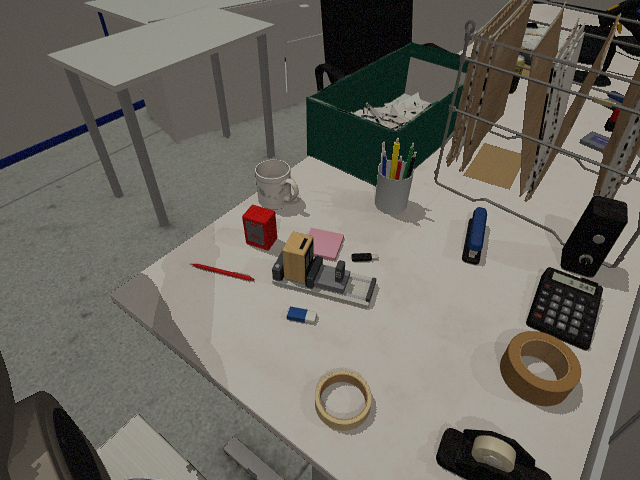

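View pics/top0.png

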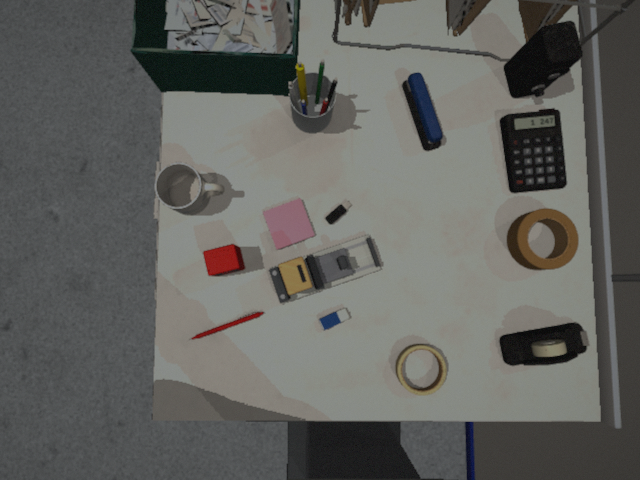

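The top view shows the beige clock at (296,275), between the fixed jaw at (280,290) and the sliding jaw at (318,270). The tab is at (343,262) and the rail end at (375,250). The eraser is at (335,318) and the red look-alike at (223,260). I'll move the wrist camera over the holder for two close views.

```bash
cat > h.py <<'E'
from rig import *
import cv2,numpy as np
from scipy.spatial.transform import Rotation as R
def quat(phi):  # tool down, tool y at world angle phi
    y=np.array([np.cos(phi),np.sin(phi),0]);z=np.array([0,0,-1.]);x=np.cross(y,z)
    return R.from_matrix(np.c_[x,y,z]).as_quat()
def pose():
    s=status.read_state();T=np.eye(4);T[:3,:3]=R.from_quat(s["orientation"]).as_matrix();T[:3,3]=s["position"];return T
def ray(name,uv,T=None):  # returns origin, unit dir in world
    c=calibration(name);a=(uv[0]-c["cx"])/c["fx"];b=(uv[1]-c["cy"])/c["fy"]
    if name=="wrist":
        t=np.hypot(a,b);k=np.sin(t)/t if t>1e-9 else 1;d=np.array([a*k,-b*k,-np.cos(t)]);M=T@np.array(c["tool_from_camera"])
    else: d=np.array([a,-b,-1.]);M=np.array(c["cam_to_world"])
    d=M[:3,:3]@d;return M[:3,3],d/np.linalg.norm(d)
def plane(name,uv,z,T=None):
    o,d=ray(name,uv,T);return o+d*(z-o[2])/d[2]
def meet(rays):
    A=sum(np.eye(3)-np.outer(d,d) for o,d in rays);b=sum((np.eye(3)-np.outer(d,d))@o for o,d in rays)
    p=np.linalg.solve(A,b);return p,[float(np.linalg.norm(np.cross(p-o,d))) for o,d in rays]
E
python3 - <<'E'
from h import *
print(plane("top",(296,275),92),plane("top",(275,290),10),plane("top",(378,250),10))
phi=np.arctan2(.92,.388)
for i,p in enumerate([(530,140,230),(530,50,230)]):
    r.reach(p,quat(phi)); r.sleep(.2); T=pose(); cv2.imwrite(f"pics/w{i}.png",snapshot("wrist")); np.save(f"w{i}.npy",T)
s=status.read_state();print(s["clock"],s["qpos"])
E
```

```text
[523.90492773 139.86881173  92.        ] [497.40513433 179.9410064   10.        ] [572.03582627 -11.08014945  10.        ]
3.0417 [-0.50696516  0.26164405  0.35105547  1.92842473 -0.10843299  0.96963957
  1.0685439 ]
```

View pics/w0.png

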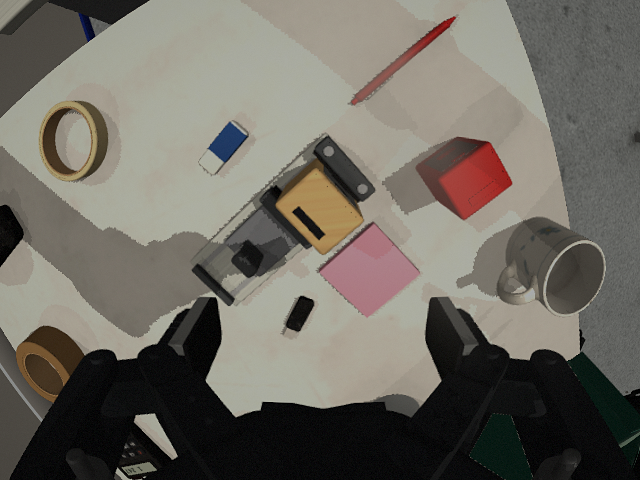

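View pics/w1.png

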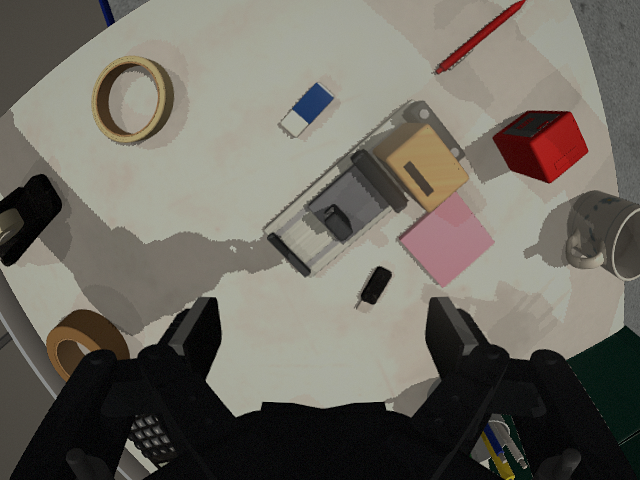

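The wrist views show the clock top at about (318,205) in w0 and (425,165) in w1. The fixed-jaw bolts are at (326,152)/(362,188) in w0 and (424,113)/(458,152) in w1. The tab is near (248,258) in w0 and (336,222) in w1. I'll enlarge both to pick exact points.

```bash
python3 - <<'E'
from h import *
out=[]
for i,(x,y) in enumerate([(185,120),(255,90)]):
    im=cv2.imread(f"pics/w{i}.png")[y:y+200,x:x+200] if 0 else cv2.imread(f"pics/w{i}.png")[y:y+190,x:x+220]
    im=cv2.convertScaleAbs(im,alpha=1.6,beta=25); im=im[:, :200] if i==0 else im[:,10:210]
    im=cv2.resize(im,None,fx=2,fy=2,interpolation=cv2.INTER_CUBIC)
    out.append(im)
a=np.hstack(out); 
for k in range(0,800,40):
    cv2.line(a,(k,0),(k,4),(0,0,255),1)
cv2.imwrite("pics/crop.png",a)
for i in(0,1):
    im=cv2.imread(f"pics/w{i}.png");hsv=cv2.cvtColor(im,cv2.COLOR_BGR2HSV)
    m=cv2.inRange(hsv,(10,80,110),(25,255,255));m=cv2.morphologyEx(m,cv2.MORPH_CLOSE,np.ones((25,25)))
    cs=[c for c in cv2.findContours(m,0,2)[0] if cv2.contourArea(c)>500]
    for c in cs: print(i,cv2.boundingRect(c),cv2.approxPolyDP(c,4,True).reshape(-1,2).tolist())
E
```

```text
0 (16, 343, 53, 59) [[22, 343], [16, 356], [23, 376], [53, 401], [67, 374], [47, 351]]
0 (276, 168, 88, 87) [[315, 168], [276, 206], [323, 254], [363, 219], [357, 204], [349, 204]]
0 (39, 101, 58, 80) [[65, 101], [43, 119], [39, 148], [52, 174], [72, 180], [93, 160], [96, 131], [82, 105]]
1 (46, 327, 54, 55) [[60, 327], [48, 334], [46, 345], [66, 381], [69, 352], [99, 348], [80, 332]]
1 (386, 124, 83, 89) [[425, 124], [386, 160], [430, 212], [468, 176]]
1 (92, 56, 73, 87) [[138, 56], [110, 63], [93, 89], [95, 121], [117, 141], [144, 136], [163, 109], [161, 75]]
```

View pics/crop.png

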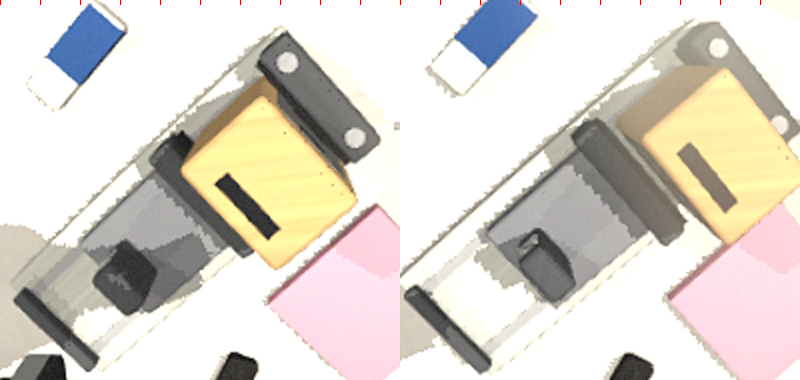

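The crop confirms the clock's top-face corners, the key on the side facing the sliding jaw, two bolts on the fixed jaw, and the tab on the carriage. Next I triangulate.

```bash
python3 - <<'E'
from h import *
T0,T1=np.load("w0.npy"),np.load("w1.npy")
c0=lambda x,y:(185+x/2-.25,120+y/2-.25); c1=lambda x,y:(265+(x-400)/2-.25,90+y/2-.25)
P={"cA":(c0(268,97),c1(725,70)),"cB":(c0(183,168),c1(643,140)),"cC":(c0(277,267),c1(733,243)),"cD":(c0(355,202),(468,176)),
"b1":(c0(287,62),c1(718,48)),"b2":(c0(354,137),c1(780,126)),"e1":(c0(20,293),c1(408,290)),"e2":(c0(95,367),c1(487,368)),
"jawL":(c0(180,137),c1(590,123)),"key":(c0(247,207),c1(708,178))}
Q={}
for k,(a,b) in P.items():
    p,res=meet([ray("wrist",a,T0),ray("wrist",b,T1)]);Q[k]=p
    print(k,p.round(1),np.round(res,1))
C=np.mean([Q[k] for k in("cA","cB","cC","cD")],0)
print("clock",C, np.degrees([np.arctan2(*(Q[b]-Q[a])[[1,0]]) for a,b in(("cB","cA"),("cC","cD"),("cA","cD"),("cB","cC"),("b1","b2"),("e1","e2"))]))
for k in range(4):
    n="cA cB cC cD".split()[k]; a,b=P[n]; print(n,plane("wrist",a,92,T0).round(1),plane("wrist",b,92,T1).round(1))
for n in("b1","b2"): print(n,[plane("wrist",P[n][i],42,[T0,T1][i]).round(1) for i in(0,1)])
# top & scene: yellow clock mask
im=cv2.imread("pics/top0.png");m=cv2.inRange(cv2.cvtColor(im,cv2.COLOR_BGR2HSV),(10,60,110),(25,255,255));m=cv2.morphologyEx(m,3,np.ones((9,9)))
for c in cv2.findContours(m,0,2)[0]:
    if 100<cv2.contourArea(c)<2000: print(cv2.minAreaRect(c), plane("top",cv2.minAreaRect(c)[0],92))
E
```

```text
cA [490.4 154.2  82.4] [0.2 0.2]
cB [502.8 114.1  86.5] [0.4 0.4]
cC [551.5 132.4  92.6] [0.4 0.4]
cD [537.7 169.5  92.2] [0.8 0.8]
b1 [484.5 165.2  42.3] [0.2 0.2]
b2 [525.8 179.5  44.9] [0.5 0.5]
e1 [540.4 -10.9  11.3] [0.2 0.2]
e2 [592.1   9.8  16.9] [0.4 0.4]
jawL [499.7 102.7   7.2] [0.6 0.6]
key [524.5 131.4  92.7] [0. 0.]
clock [520.62194334 142.56165768  88.41228082] [107.19828149 110.33213131  17.91414635  20.5832228   19.13804971
  21.80670325]
cA [489.5 154.8  92. ] [489.2 151.7  92. ]
cB [501.5 115.3  92. ] [502.4 113.5  92. ]
cC [551.2 132.3  92. ] [552.2 132.5  92. ]
cD [538.6 169.5  92. ] [537.  169.5  92. ]
b1 [array([484.4, 165.2,  42. ]), array([484.7, 165.2,  42. ])]
b2 [array([525.9, 179.6,  42. ]), array([526.9, 180.4,  42. ])]
((422.0, 370.0), (48.0, 48.0), 90.0) [368.17041452 -69.3116894   92.        ]
((294.898193359375, 275.2149353027344), (32.893699645996094, 24.95615577697754), 70.34617614746094) [523.53784948 141.72189639  92.        ]
```

Triangulated heights agree with the text: clock top about 92 mm, jaw top about 42 mm. The holder origin is about (535.3, 87.6) with yaw 19.5°. The first action is to slide the jaw back.

```bash
cat >> h.py <<'E'
YAW=np.radians(19.5);O=np.array([535.3,87.6])
def W(x,y,z): c,s=np.cos(YAW),np.sin(YAW);return [O[0]+c*x-s*y,O[1]+s*x+c*y,z]
def H(p): c,s=np.cos(YAW),np.sin(YAW);d=np.array(p[:2])-O;return np.round([c*d[0]+s*d[1],-s*d[0]+c*d[1],p[2]],1)
QY=quat(YAW+np.pi/2);QX=quat(YAW)
def say(t):
    s=status.read_state();print(t,"t",round(s["clock"],2),"H",H(s["position"]),"w",round(s["gripper_width"],1),"F",np.round(s["contact_force"],1),"g",np.round(s["grasp_force"],1))
E
python3 - <<'E'
from h import *
for n,p,q in(("tab",W(0,-25,50),QY),("tabback",W(0,-65,50),QY),("clk",W(0,57,62),QX),("up",W(0,57,130),QX),("pl",W(0,50,110),QY)): 
    j=kinematics.ik(p,q); print(n,None if j is None else np.round(j,2))
for i,uv in((0,(245,258)),(1,(336,221))): print(H(plane("wrist",uv,66,np.load(f"w{i}.npy"))))
fingers.move_gripper(36)
r.reach(W(0,-25,120),QY); say("above")
print(r.line_to(W(0,-25,50),vel=80,max_force=15)); say("down")
fingers.move_gripper(5); say("grip")
E
```

```text
tab [-0.38  0.54  0.18  2.01 -0.17  0.6   1.83]
tabback [-0.31  0.55  0.19  1.99 -0.17  0.62  1.91]
clk [-0.67  0.52  0.36  2.05 -0.31  0.62  0.24]
up [-0.72  0.41  0.42  2.01 -0.24  0.76  0.18]
pl [-0.5   0.42  0.17  2.01 -0.1   0.71  1.64]
[ -4.9 -22.7  66. ]
[ -6.5 -27.   66. ]
above t 4.3 H [  0.3 -25.3 120.4] w 35.9 F [-0.1 -0.3  1.1] g 0.0
False
down t 5.33 H [  0.4 -25.1  50.4] w 36.1 F [-0.1  0.2 -0.1] g 0.0
grip t 5.65 H [  0.5 -27.6  51. ] w 12.7 F [ 1.4 -5.8  2.5] g 60.5
```

```bash
python3 - <<'E'
from h import *
print(r.line_to(W(0,-65,51),vel=60,max_force=30)); say("slid")
fingers.move_gripper(36); say("open")
r.line_to(W(0,-65,150),vel=150)
cv2.imwrite("pics/w2.png",snapshot("wrist")); np.save("w2.npy",pose())
s=snapshot("top")[200:340,230:410]; cv2.imwrite("pics/t2.png",cv2.resize(s,None,fx=4,fy=4,interpolation=2)); say("up")
E
```

```text
False
slid t 6.47 H [  0.4 -66.3  51. ] w 13.0 F [ 4.3 -2.3 -3.4] g 59.6
open t 6.82 H [ -0.4 -64.7  50.9] w 35.7 F [-0.4  1.   0.7] g 0.0
up t 7.72 H [ -0.8 -64.8 148.8] w 35.7 F [-0.9  0.6 -0.2] g 0.0
```

View pics/w2.png

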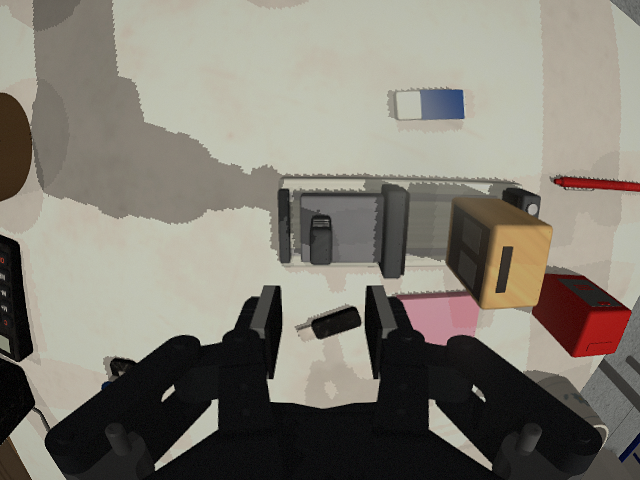

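The wrist view shows the jaw fully back at (395,230), the bed square to the image, and the clock still upright at (500,250) with its display towards the jaw. Next is grasping the clock.

```bash
python3 - <<'E'
from h import *
fingers.move_gripper(85)
r.reach(W(3,56.5,150),QX); say("above")
print(r.line_to(W(3,56.5,62),vel=80,max_force=15)); say("down")
fingers.move_gripper(40); say("grip")
print(r.line_to(W(3,55.5,125),vel=60)); say("lift")
r.line_to(W(0,49,125),QY,vel=40); r.sleep(.3); say("turned")
cv2.imwrite("pics/w3.png",snapshot("wrist"))
cv2.imwrite("pics/t3.png",cv2.resize(snapshot("scene")[190:340,220:420],None,fx=4,fy=4,interpolation=2))
E
```

```text
above t 9.71 H [  3.   56.2 150.1] w 85.1 F [ 0.3 -0.5 -0.2] g 0.0
False
down t 10.96 H [ 3.4 56.4 62.5] w 85.1 F [ 0.  -1.1 -0.5] g 0.0
grip t 11.34 H [ 3.7 56.5 62.7] w 55.7 F [0.4 0.2 5.4] g 64.2
False
lift t 12.54 H [  2.7  55.5 124.6] w 55.2 F [-0.3 -0.  -1.9] g 63.6
turned t 14.56 H [  0.  49. 125.] w 55.5 F [ 0.1 -0.9 -2.2] g 63.6
```

View pics/t3.png

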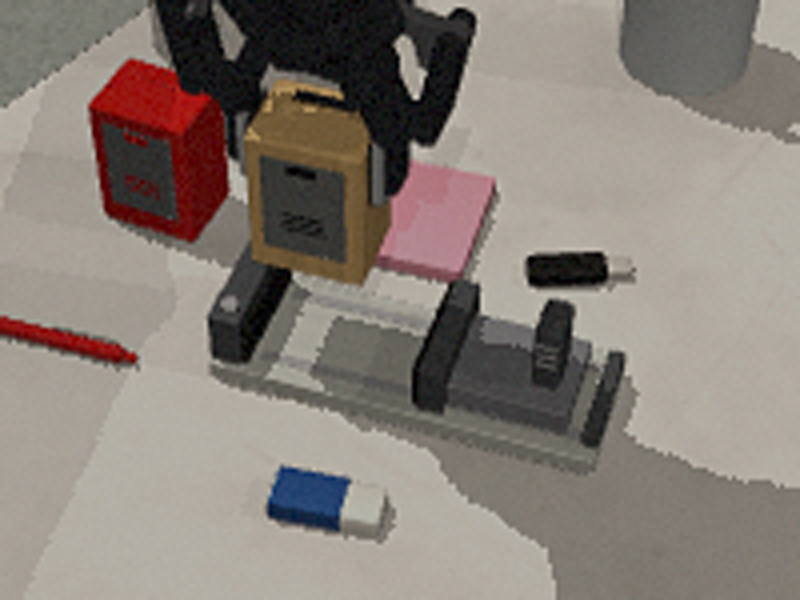

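View pics/w3.png

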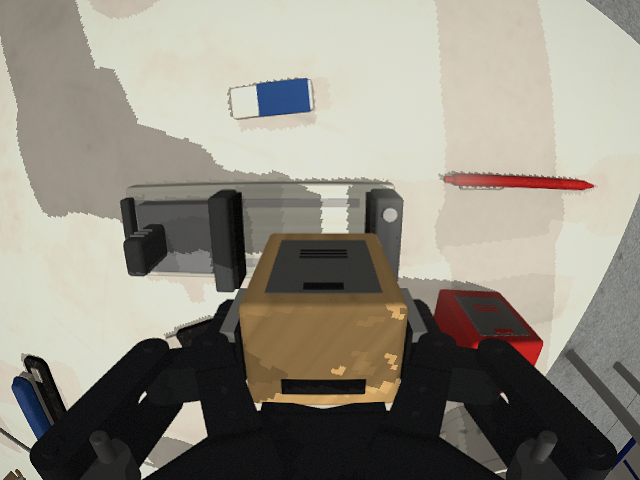

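Scene view: the clock is held upright above the bed, with the grey battery cover at (305,210) facing the robot. The wrist view shows it clear of the fixed jaw's bolt at (390,214) and of the sliding jaw at (226,235). Next I lower it, release, and close the jaw.

```bash
python3 - <<'E'
from h import *
print(r.line_to(W(0,48.5,68),vel=60,max_force=12)); say("near")
print(r.line_to(W(0,48.5,61.5),vel=12,max_force=5)); say("set")
fingers.move_gripper(80); say("open")
r.line_to(W(0,48.5,150),vel=120)
cv2.imwrite("pics/t4.png",cv2.resize(snapshot("scene")[190:340,220:420],None,fx=4,fy=4,interpolation=2))
fingers.move_gripper(36)
r.reach(W(0,-65,120),QY)
print(r.line_to(W(0,-65,50),vel=80,max_force=15)); say("down")
fingers.move_gripper(5); say("grip")
print(r.line_to(W(0,-45,50.5),vel=40,max_force=25)); say("fwd")
print(r.line_to(W(0,-30,50.5),vel=15,max_force=14)); say("push")
cv2.imwrite("pics/w5.png",snapshot("wrist"));np.save("w5.npy",pose())
E
```

```text
False
near t 15.76 H [ 0.3 48.5 68.3] w 55.3 F [-0.1 -0.1 -2.7] g 63.6
True
set t 16.23 H [ 0.  48.5 62.6] w 55.5 F [-0.9 -0.1  4.5] g 64.1
open t 16.6 H [-0.9 48.6 61.8] w 80.1 F [ 0.1 -0.2 -0.7] g 0.0
False
down t 19.59 H [  0.4 -65.1  50.4] w 36.1 F [-0.   0.1 -0.9] g 0.0
grip t 19.92 H [  0.5 -65.3  50.7] w 12.7 F [-0.1 -0.9  6.5] g 58.9
False
fwd t 20.57 H [  0.5 -43.6  50.7] w 13.1 F [-0.1  0.8  5.5] g 59.0
True
push t 21.21 H [  0.6 -38.7  50.8] w 12.8 F [-0.4  0.9  2.9] g 59.2
```

View pics/w5.png

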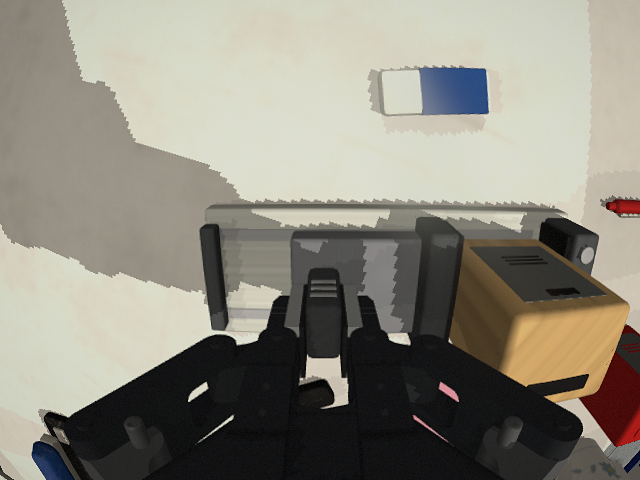

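The battery cover faces front, and the clock sits square between the jaw at (437,275) and the fixed jaw at (568,245). I'll push once more to confirm it is snug, then release.

```bash
python3 - <<'E'
from h import *
print(r.line_to(W(0,-32,50.8),vel=12,max_force=20)); say("push2"); r.sleep(.3); say("held")
fingers.move_gripper(36); say("open")
r.line_to(W(0,-38,180),vel=120); r.reach(W(-40,-60,230),QY); r.sleep(.2)
cv2.imwrite("pics/w6.png",snapshot("wrist"));np.save("w6.npy",pose())
a=cv2.resize(snapshot("top")[230:320,255:395],(400,257),interpolation=2);b=cv2.resize(snapshot("scene")[220:310,260:400],(400,257),interpolation=2)
w=cv2.resize(cv2.imread("pics/w6.png")[100:400,200:640],(440,300)); 
o=np.zeros((560,800,3),np.uint8);o[:257,:400]=a;o[:257,400:]=b;o[260:560,:440]=w;cv2.imwrite("pics/f6.png",o);say("end")
E
```

```text
True
push2 t 21.85 H [  0.5 -38.7  50.8] w 13.1 F [ 0.1 -1.4  2.5] g 60.1
held t 22.15 H [  0.5 -38.7  50.8] w 13.1 F [ 1.5 -0.1  3. ] g 60.2
open t 22.5 H [ -0.1 -38.7  50.5] w 36.1 F [-0.1  0.4  0.8] g 0.0
end t 24.45 H [-40.  -59.4 229.2] w 36.4 F [-0.2 -0.6 -0.6] g 0.0
```

View pics/f6.png

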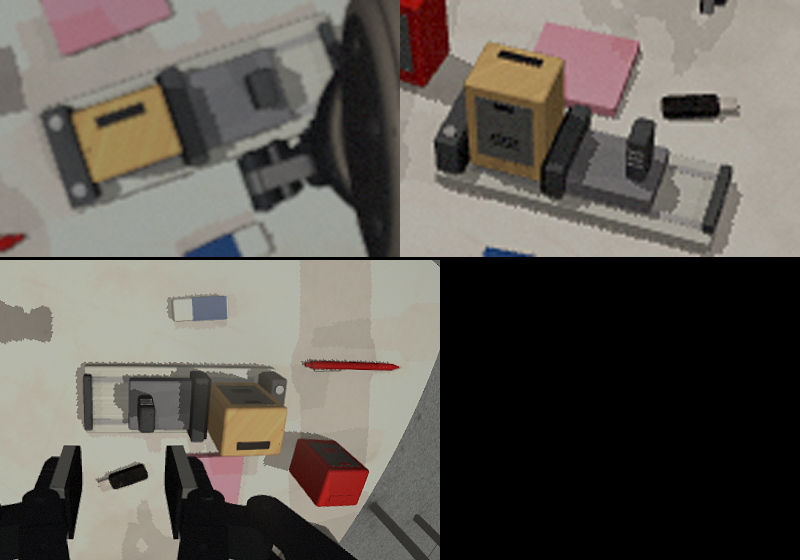

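The second push met a hard stop with no movement, and all three views show the clock square and held between both jaws. Handing in.

```bash
python3 -c "
from rig import *
print(r.finish_job())"
```

```text
the job is handed in; nothing more can be done
None
```

I turned the clock so its battery cover faces the robot, stood it on the bed and closed the jaw snugly against it. The job is handed in at about 24 s on the robot's clock, but the hand-in gave no pass or fail result.

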